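# Close, line up and press home the control box cover

## Robot

A 6-joint arm with a two-finger parallel gripper is mounted at the origin on a cart in front of the work surface, level with it; the furniture and walls round the work are solid. World frame = base frame: x ahead of the robot, y to its left, z up, the work surface at z = 0. Lengths are in mm, angles in rad, forces in N, time in s.
With the tool pointing down it reaches from about 350 to 775 mm from the base axis. Payload 7.3 kg.
Tool frame: the origin (TCP) lies at the very end of the fingers, on their centre line; the grasp point (between the pads) lies bot.grasp_offset behind it (bot.grasp_offset is the distance from the TCP to the grasp point, in mm); z points along the fingers, y is the line along which they close (so a half turn about z gives the same grasp; the last joint's range is limited). The gripper opens to 92 mm and grips with 3 to 60 N. Pads are 19 mm wide; open, the fingers measure 130 mm over their backs; the gripper's body (75 mm by 190 mm) begins 47 mm behind the grasp point.
Start: joints at [1.153, 0.342, 1.524, -0, 1.275, -0.146], TCP at [140.929, 505.751, 226.741] pointing down, gripper open.
Joint ranges: [-2.53, 2.53], [-0.77, 2.02], [0.04, 2.7], [-1, 4.14], [0.28, 2.66], [-3.11, 3.11]. Speed limits (rad/s): [2.57, 2.57, 3.14, 3.14, 3.14, 3.14].

## Interface

Orientations are given as [roll, pitch, yaw] about the fixed x, y, z axes, in that order (R = Rz(yaw) Ry(pitch) Rx(roll)).
In Python, from plant import bot gives the robot as it stands. The module is installed in compiled form; this text tells all that it offers.
- The arm moves only by the shell command python3 -m handwheel 'ROWS'. ROWS is JSON, a list of rows, each an object of numbers: "claw": the finger opening in mm, from 0 to 91.8; "dx", "dy", "dz": the shift along the tool's x, y, z in mm; "rx", "ry", "rz": the turn, a rotation vector about the tool's x, y, z in rad. A call has 1 to 10 rows; each row shifts and turns the commanded pose from where the row before left it, along the tool's axes as they then stand; what a row does not reach is not made up. A row lasts 1/10 s, in which the tool goes at most 50 mm and 8.59 degrees, less where a joint would pass 70% of its speed; a pose out of reach is approached as far as the arm can. A call is refused whole if a number of a shift passes 50 or a number of a turn 0.15, either way. A call with a gripper value outside its range is refused whole. The fingers move at their own pace and stop on an object; the grip force is fixed at half the most. Time passes only in rows, so rows that do not move let the fingers close. It gives the time, the measured TCP pose, the force and the opening at its end, in the units of the state.
- bot.get_obs(): the state, without advancing time (a new reading comes with each control period).
- bot.capture(name): name is "scene" or "top"; returns a dict with "frame" (400x640x3 uint8, red, green, blue), "camera_matrix" (3x3 intrinsics, pixels), "view" (4x4, takes a point from world to camera coordinates). Camera axes: x right, y down, z forward; pixel columns grow to the right and rows downward; lengths in mm; the calibration is good to about 2 mm. A picture is of the moment at which its call begins. There is no depth.
- bot.close_job(): hands the job in, once; it reports no verdict.
The state is a dict: "time": time; "joint_positions": joint angles; "dq": joint speeds; "tau": joint torques, N m; "tool_pos": TCP position; "tcp_rot": TCP orientation; "contact_force": force on the tool from outside, world axes, zero at the start; "moment": the same for the moment, N m; "grip_width": finger opening in mm.
Only numpy, scipy, OpenCV 4.12 (cv2) and the standard library are available. Lean on these libraries where they do the work, as an engineer would, in place of code of your own. Each camera call takes 0.05 s, during which the arm holds its last target. There are 200 camera calls.

## Task

The splash-proof control box on the worktop stands open. Swing its hinged cover down onto the seal, then turn the black quarter-turn fastener on the cover until its wing is in line with the two marks on the cover, and press the cover fully home against the seal. Finish while still holding it pressed home (the seal springs it up again if let go), and leave the other things on the worktop where they are.

Things in the scene. Friction and masses are not known exactly. Their poses are not given: they have to be found in the camera images.
- control_box: low painted grey metal box fixed to the worktop, 170 mm deep (its x), 200 wide (its y), 62 high, open at the top; origin at the centre of its underside, z up, x from its front to its hinge side. Inside, a receiver plate under the fastener has a slot 11 mm wide along x
- cover (a joint): cover angle, rad: 0 fully home, grows as it opens (starts 0.5 to 1.1). Stiff hinge, stays where left (2 N at the front edge moves it). Laid down it rests on the springy front seal at 0.044, edge 7 mm above home; pressing home takes about 8 N at the edge or 11 N at the fastener (25 N does no harm). If the fastener is not in line, its blade stops the cover at about 0.03
- cover_hinge (a point): middle of the cover's hinge line, which runs along the box's y, 64 mm above the worktop, at x = +85 mm in the box's frame. The cover is a steel plate 6 mm thick, 206 mm wide, reaching 178 mm from the hinge line toward the box's front; its underside lies in the plane through the hinge line
- cover_edge (a point): a point on the cover's outer (upper) face near the free edge, 155 mm from the hinge line, half-way across; a good place to push the cover down. Its axes are the cover's: z is normal to the outer face
- fastener_grip (a point): centre of the fastener's wing: an upright black bar 46 mm long (its x), 10 mm thick (its y), standing 24 mm high on a round flange 34 mm across and 5 mm high; this point is half-way up the bar, 17 mm above the cover's outer face, 115 mm from the hinge line, half-way across; z is the turning axis, normal to the cover
- fastener (a joint): angle of the fastener, rad: 0 with the wing in line with the two marks on the cover (wing along the box's x); positive is turned counter-clockwise seen from above. Starts at 0.9 to 1.5, so it is turned clockwise to align. Range -0.6 to 1.6, no stop at 0; it stays where it is left (friction 0.06 N m). The blade fits the slot within about 0.19
- sugar_dredger: sugar dredger, a plain steel can 69 mm wide and 116 mm tall, standing to the left of the control box; a bystander, origin at the centre of its underside
- measure_cup: measuring cup with a straight handle, 69x140x50 mm, standing to the right of the control box, next to the open carton; a bystander, origin at the centre of its underside
- bench_clip: small black bag clip, 16x60x12 mm, lying to the left of the control box, near the front; a bystander, origin at the centre of its underside
- tape_2: flat roll of adhesive tape, 106 mm across and 25 mm high, lying farther left; a bystander, origin at the centre of its underside

How it is judged (in metres and radians):
On the way, in this order (a step that is already met when the one before it is completed fails the run):
1. the cover is lowered onto the seal (value of joint cover below 0.065 rad), for 0.2 s.
2. with the cover down, the fastener is turned in line with the marks (value of joint cover below 0.065 rad and value of joint fastener between -0.22 and 0.22 rad), for 0.2 s.
At the end, for the whole second after the job is handed in: Through the last second the robot presses the cover or its fastener (over 4 N), the cover is still and fully home (under 0.012 rad, 2 mm at the front edge), the fastener in line with the marks within 0.22 rad. No listed bystander was moved over 30 mm or tipped over 0.6 rad (value of joint cover below 0.012 rad and value of joint fastener between -0.22 and 0.22 rad and velocity of joint cover between -0.05 and 0.05 rad/s and contact force between any of the fingers, the arm and cover above 4 N); the arm keeps its last pose, push and grip.
It fails at once if a bystander is pushed away or knocked over (distance of any of sugar_dredger, measure_cup, bench_clip, tape_2 from where it was at the start of the episode above 0.03 m or angle between any of sugar_dredger, measure_cup, bench_clip, tape_2's own z axis and vertical above 0.6 rad).
It also fails if it takes over 54 s, if anything falls off the work surface, if the arm or the gripper's body presses on something with over 40 N, if the wrist force passes 120 N, or if a joint passes its speed limit or range.

## Working session

There is one attempt and no reset: what is moved stays moved. The work goes in short steps, Python scripts to look and compute and a shell command to move; the robot and the scene stay as the last step left them, time stands still between calls to the robot, and variables do not carry over. Pictures are saved under pics/ and viewed, on a budget of 10 in all, crops included, one or two more only if the job needs it, and the job is handed in when it is done.

```bash
mkdir -p pics
python3 - <<'E'
from plant import bot
import cv2,numpy as np
o=bot.get_obs();print(o,bot.grasp_offset)
for n in("scene","top"):
    c=bot.capture(n);cv2.imwrite(f"pics/{n}0.png",c["frame"][:,:,::-1]);print(n,c["camera_matrix"].tolist(),np.round(c["view"],4).tolist())
E
```

```text
{'time': 0.0, 'joint_positions': array([ 1.15300594e+00,  3.42699165e-01,  1.52505596e+00, -1.20815443e-05,
        1.27537480e+00, -1.45994279e-01]), 'dq': array([ 0.00108143,  0.00223443,  0.00042522, -0.00024651, -0.00032194,
        0.00048448]), 'tau': array([-3.22674678e-04, -4.31245780e+01, -2.44219530e+01,  7.17312307e-02,
        5.60596841e-02, -1.43399507e-04]), 'tool_pos': array([140.75001673, 505.34617138, 226.04359403]), 'tcp_rot': array([-3.14007006e+00, -2.12206038e-04,  2.86979991e+00]), 'contact_force': array([-0.90394174,  0.22832809, -0.46184475]), 'moment': array([-0.04122478, -0.00632026,  0.01139147]), 'grip_width': 92.17617123442123} 18.8
scene [[448.6807284615008, 0.0, 320.02430301159046], [0.0, 448.6807284615008, 191.84041431487802], [0.0, 0.0, 1.0]] [[-0.85, -0.5265, -0.0143, 628.6642], [-0.3428, 0.5736, -0.744, 84.562], [0.3999, -0.6275, -0.6681, 1394.8594], [0.0, 0.0, 0.0, 1.0]]
top [[362.1218040698185, 0.0, 318.5978344979114], [0.0, 362.1218040698185, 198.9722207440493], [0.0, 0.0, 1.0]] [[-0.0289, -0.9994, -0.0194, 306.5986], [-0.9955, 0.0305, -0.0899, 543.5707], [0.0905, 0.0167, -0.9958, 896.1427], [0.0, 0.0, 0.0, 1.0]]
```

View pics/scene0.png

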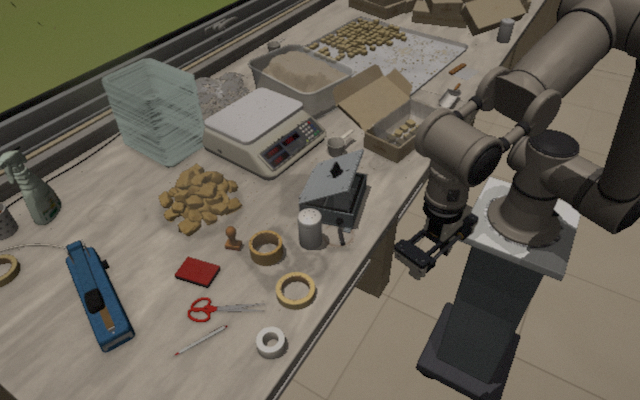

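View pics/top0.png

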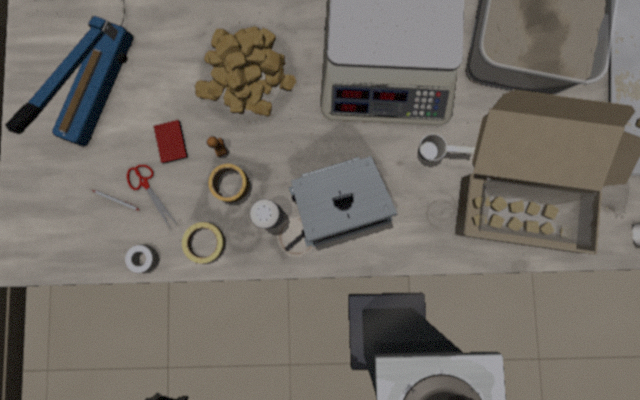

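The box is in the scene view at about (335,190) and in the top view at about (343,200). The fastener is the black blob on the cover, with the dredger to the left and the cup at (435,150) in the top view. I'll zoom in on both views.

Run:
```python
import cv2,numpy as np
a=cv2.imread("pics/scene0.png")[140:250,280:390];b=cv2.imread("pics/top0.png")[140:260,275:405]
a=cv2.resize(a,(396,396),interpolation=cv2.INTER_CUBIC);b=cv2.resize(b,(390,360),interpolation=cv2.INTER_CUBIC)
v=np.zeros((400,800,3),np.uint8);v[:396,:396]=a;v[:360,400:790]=b
cv2.imwrite("pics/z0.png",cv2.convertScaleAbs(v,alpha=1.5))
```

```text
(no output)
```

View pics/z0.png

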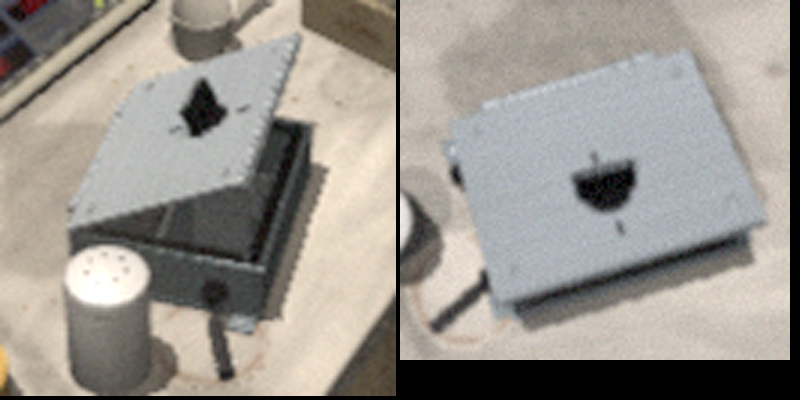

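```bash
cat > h.py <<'E'
import numpy as np,cv2
from plant import bot
def cams():
    return {n:bot.capture(n) for n in("scene","top")}
def P(c): return c["camera_matrix"]@c["view"][:3]
def tri(cs,a,b):
    X=cv2.triangulatePoints(P(cs["scene"]),P(cs["top"]),np.array(a,float).T,np.array(b,float).T);return (X[:3]/X[3]).T
def ray(c,uv,z):
    R=c["view"][:3,:3];o=-R.T@c["view"][:3,3];d=R.T@np.linalg.inv(c["camera_matrix"])@[uv[0],uv[1],1];return o+d*(z-o[2])/d[2]
def proj(c,X):
    p=P(c)@np.append(X,1);return p[:2]/p[2]
E
python3 - <<'E'
from h import *
cs=cams()
s=np.array([[70,225],[135,85],[248,183],[300,37],[176,130],[246,107]])/3.6+[280,140]
t=np.array([[55,125],[288,52],[112,303],[363,222],[195,157],[219,227]])/3+[275,140]
X=tri(cs,s,t);print(X.round(1))
for a,b in((0,1),(2,3),(0,2),(1,3)):print(a,b,np.linalg.norm(X[a]-X[b]))
for x,u,v in zip(X,s,t):print((proj(cs["scene"],x)-u).round(1),(proj(cs["top"],x)-v).round(1))
h=(X[0]+X[1])/2;f=(X[2]+X[3])/2;d=f-h;print("mid",h,f,"ang",np.arctan2(d[2],np.hypot(*d[:2])),"yaw from depth",np.arctan2(-d[1],-d[0]) ,"len",np.linalg.norm(d))
w=X[0]-X[1]+X[2]-X[3];print("yaw from width",np.arctan2(-w[0],w[1]))
for z in (64,68):print([ray(cs["top"],q,z).round(1) for q in t[:2]],[ray(cs["scene"],q,z).round(1) for q in s[:2]])
E
```

```text
[[594.3 350.8  66.5]
 [649.6 158.   63.9]
 [450.1 305.2 145.4]
 [502.4 119.3 151. ]
 [558.5 238.1 105.9]
 [500.3 223.1 145.3]]
0 1 200.62382280051725
2 3 193.1483169702504
0 2 170.5912043376719
1 3 175.31197419124533
[0.2 0. ] [-0.2 -0.3]
[0.3 0. ] [-0.3 -0.5]
[0.2 0. ] [-0.2 -0.3]
[-0.1  0. ] [0.2 0.3]
[-0.2 -0. ] [0.2 0.4]
[-0.6 -0. ] [0.6 1.1]
mid [621.93314874 254.41506518  65.22970649] [476.24487369 212.24972918 148.19869297] ang 0.5005722439598992 yaw from depth 0.28172382416086666 len 172.87811244962285
yaw from width 0.2768698837587222
[array([593.8, 350.6,  64. ]), array([648.3, 157.4,  64. ])] [array([596.4, 348.8,  64. ]), array([650.4, 158.4,  64. ])]
[array([593.3, 350.3,  68. ]), array([647.5, 157.9,  68. ])] [array([593.9, 352.3,  68. ]), array([647.7, 162.6,  68. ])]
```

```bash
python3 -m handwheel '[{"claw":0,"rz":-0.1375},{"rz":-0.1375,"claw":0},{"rz":-0.1375,"claw":0},{"rz":-0.1375,"claw":0},{"claw":0},{"dx":-15,"dy":-22,"claw":0},{"dx":-25,"dy":-37,"claw":0},{"dx":-25,"dy":-37,"claw":0},{"dx":-25,"dy":-37,"claw":0},{"dx":-25,"dy":-37,"claw":0}]'
python3 -m handwheel '[{"dx":-25,"dy":-37,"claw":0},{"dx":-25,"dy":-37,"claw":0},{"dx":-25,"dy":-37,"claw":0},{"dx":-25,"dy":-37,"claw":0},{"dx":-25,"dy":-37,"claw":0},{"dx":-14,"dy":-18,"claw":0},{"claw":0},{"claw":0}]'
```

```text
invalid input at $[0]: expected keys claw, dx, dy, dz, rx, ry, rz
invalid input at $[0]: expected keys claw, dx, dy, dz, rx, ry, rz
```

```bash
python3 -m handwheel '[{"claw":0,"dx":0,"dy":0,"dz":0,"rx":0,"ry":0,"rz":-0.1375},{"claw":0,"dx":0,"dy":0,"dz":0,"rx":0,"ry":0,"rz":-0.1375},{"claw":0,"dx":0,"dy":0,"dz":0,"rx":0,"ry":0,"rz":-0.1375},{"claw":0,"dx":0,"dy":0,"dz":0,"rx":0,"ry":0,"rz":-0.1375},{"claw":0,"dx":0,"dy":0,"dz":0,"rx":0,"ry":0,"rz":0},{"claw":0,"dx":-15,"dy":-22,"dz":0,"rx":0,"ry":0,"rz":0},{"claw":0,"dx":-25,"dy":-37,"dz":0,"rx":0,"ry":0,"rz":0},{"claw":0,"dx":-25,"dy":-37,"dz":0,"rx":0,"ry":0,"rz":0},{"claw":0,"dx":-25,"dy":-37,"dz":0,"rx":0,"ry":0,"rz":0},{"claw":0,"dx":-25,"dy":-37,"dz":0,"rx":0,"ry":0,"rz":0}]'
python3 -m handwheel '[{"claw":0,"dx":-25,"dy":-37,"dz":0,"rx":0,"ry":0,"rz":0},{"claw":0,"dx":-25,"dy":-37,"dz":0,"rx":0,"ry":0,"rz":0},{"claw":0,"dx":-25,"dy":-37,"dz":0,"rx":0,"ry":0,"rz":0},{"claw":0,"dx":-25,"dy":-37,"dz":0,"rx":0,"ry":0,"rz":0},{"claw":0,"dx":-25,"dy":-37,"dz":0,"rx":0,"ry":0,"rz":0},{"claw":0,"dx":-14,"dy":-18,"dz":0,"rx":0,"ry":0,"rz":0},{"claw":0,"dx":0,"dy":0,"dz":0,"rx":0,"ry":0,"rz":0},{"claw":0,"dx":0,"dy":0,"dz":0,"rx":0,"ry":0,"rz":0}]'
```

```text
time: 1.2
tool_pos: [299.2, 372.6, 226.8]
tcp_rot: [3.141, 0.0, -2.867]
contact_force: [1.3, 0.5, -0.1]
grip_width: 16.6
time: 2.0
tool_pos: [487.3, 216.8, 226.4]
tcp_rot: [3.141, -0.001, -2.867]
contact_force: [0.0, -0.3, -1.0]
grip_width: 0.4
```

```bash
python3 -m handwheel '[{"claw":0,"dx":0,"dy":0,"dz":30,"rx":0,"ry":0,"rz":0},{"claw":0,"dx":0,"dy":0,"dz":30,"rx":0,"ry":0,"rz":0},{"claw":0,"dx":0,"dy":0,"dz":10,"rx":0,"ry":0,"rz":0},{"claw":0,"dx":2,"dy":0,"dz":10,"rx":0,"ry":0,"rz":0},{"claw":0,"dx":2,"dy":0,"dz":10,"rx":0,"ry":0,"rz":0},{"claw":0,"dx":3,"dy":0,"dz":10,"rx":0,"ry":0,"rz":0},{"claw":0,"dx":3,"dy":0,"dz":10,"rx":0,"ry":0,"rz":0},{"claw":0,"dx":3,"dy":0,"dz":10,"rx":0,"ry":0,"rz":0},{"claw":0,"dx":3,"dy":0,"dz":10,"rx":0,"ry":0,"rz":0},{"claw":0,"dx":2,"dy":0,"dz":10,"rx":0,"ry":0,"rz":0}]'
python3 -m handwheel '[{"claw":0,"dx":0,"dy":0,"dz":5,"rx":0,"ry":0,"rz":0},{"claw":0,"dx":0,"dy":0,"dz":3,"rx":0,"ry":0,"rz":0},{"claw":0,"dx":0,"dy":0,"dz":2,"rx":0,"ry":0,"rz":0},{"claw":0,"dx":0,"dy":0,"dz":0,"rx":0,"ry":0,"rz":0},{"claw":0,"dx":0,"dy":0,"dz":0,"rx":0,"ry":0,"rz":0},{"claw":0,"dx":0,"dy":0,"dz":0,"rx":0,"ry":0,"rz":0}]'
```

```text
time: 3.0
tool_pos: [470.1, 211.8, 86.0]
tcp_rot: [3.142, 0.0, -2.863]
contact_force: [0.2, 0.1, 0.0]
grip_width: 0.5
time: 3.6
tool_pos: [470.6, 212.0, 77.0]
tcp_rot: [3.142, 0.001, -2.863]
contact_force: [-0.4, 1.0, 1.9]
grip_width: 0.3
```

```bash
python3 -m handwheel '[{"claw":0,"dx":0,"dy":0,"dz":-30,"rx":0,"ry":0,"rz":0},{"claw":0,"dx":0,"dy":0,"dz":-50,"rx":0,"ry":0,"rz":0},{"claw":70,"dx":0,"dy":0,"dz":-50,"rx":0,"ry":0,"rz":0},{"claw":70,"dx":0,"dy":-30,"dz":-20,"rx":0,"ry":0,"rz":0},{"claw":70,"dx":0,"dy":-40,"dz":0,"rx":0,"ry":0,"rz":0},{"claw":70,"dx":0,"dy":-40,"dz":0,"rx":0,"ry":0,"rz":0},{"claw":70,"dx":0,"dy":-40,"dz":0,"rx":0,"ry":0,"rz":0},{"claw":70,"dx":0,"dy":-40,"dz":0,"rx":0,"ry":0,"rz":0},{"claw":70,"dx":0,"dy":-10,"dz":0,"rx":0,"ry":0,"rz":0},{"claw":70,"dx":0,"dy":0,"dz":0,"rx":0,"ry":0,"rz":0}]'
python3 - <<'E'
from h import *
cs=cams()
v=np.zeros((480,800,3),np.uint8)
for i,(n,x,y) in enumerate((("scene",285,150),("top",280,145))):
    f=cs[n]["frame"][:,:,::-1];cv2.imwrite(f"pics/{n}1.png",f)
    v[:480,i*400:(i+1)*400]=cv2.resize(f[y:y+120,x:x+100],(400,480),interpolation=cv2.INTER_CUBIC)
cv2.imwrite("pics/z1.png",cv2.convertScaleAbs(v,alpha=1.5))
E
```

```text
time: 4.6
tool_pos: [525.6, 18.4, 226.7]
tcp_rot: [3.142, 0.0, -2.866]
contact_force: [-0.1, -0.2, 0.2]
grip_width: 59.5
```

View pics/z1.png

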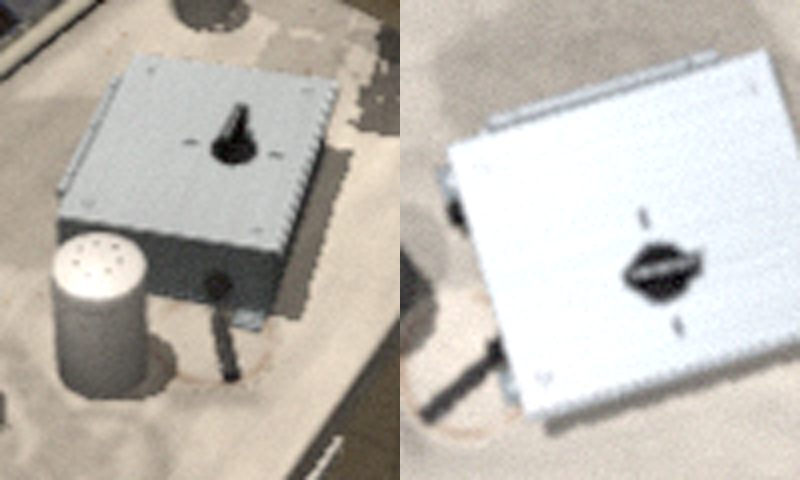

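The cover is down: its outline is flat on the box. In the zoomed top view the wing lies across the marks, from about (628,275) to (700,258), and the marks are at (644,218) and (679,327).

Run:
```python
from h import *
cs=cams();t=cs["top"];q=lambda u,v:(280+(u-400)/4,145+v/4)
a=ray(t,q(644,218),75);b=ray(t,q(679,327),77);print("marks",a,b,(a+b)/2,np.arctan2((a-b)[1],(a-b)[0]))
s=cs["scene"];p=lambda u,v:(285+u/4,150+v/4)
a=ray(s,p(190,142),75);b=ray(s,p(277,155),77);print("marks scene",a,b,(a+b)/2,np.arctan2((a-b)[1],(a-b)[0]))
a=ray(t,q(633,274),104);b=ray(t,q(700,257),104);print("wing",a,b,(a+b)/2,np.arctan2((a-b)[1],(a-b)[0]),np.hypot(*(a-b)[:2]))
a=ray(s,p(241,104),104);b=ray(s,p(232,140),104);print("wing scene",a,b,(a+b)/2,np.arctan2((b-a)[1],(b-a)[0]),np.hypot(*(a-b)[:2]))
for c,(x,y) in ((s,(285,150)),(t,(280,145))):
    f=c["frame"][y:y+120,x:x+100];m=(f.max(2)<45).astype(np.uint8);n,l,st,ce=cv2.connectedComponentsWithStats(m)
    for i in range(1,n):
        if st[i,4]>30: print(st[i],ce[i]+[x,y],ray(c,ce[i]+[x,y],85 if c is s else 80).round(1))
```

```text
marks [545.2050046  235.41153208  75.        ] [478.97131979 216.85339665  77.        ] [512.08816219 226.13246437  76.        ] 0.27318655123443986
marks scene [543.53410421 239.91082393  75.        ] [476.48695801 220.45203021  77.        ] [510.01053111 230.18142707  76.        ] 0.2824654462131819
wing [510.17018724 244.24030416 104.        ] [518.89816179 204.96581765 104.        ] [514.53417451 224.6030609  104.        ] 1.7894728157724131 40.232609042412435
wing scene [515.52430594 209.38251759 104.        ] [500.42907209 250.16536717 104.        ] [507.97668902 229.77394238 104.        ] 1.9252965766226844 43.48685899043198
[53 27 11 14 74] [343.43243243 185.74324324] [508.  233.4  85. ]
[ 39  35  42  42 301] [344.91694352 215.26910299] [440.3 344.1  85. ]
[59 67 15  7 53] [345.81132075 215.41509434] [506.2 225.5  80. ]
```

```bash
python3 -m handwheel '[{"claw":60,"dx":0,"dy":0,"dz":0,"rx":0,"ry":0,"rz":0.149},{"claw":60,"dx":0,"dy":0,"dz":0,"rx":0,"ry":0,"rz":0.149},{"claw":60,"dx":0,"dy":0,"dz":0,"rx":0,"ry":0,"rz":0.149},{"claw":60,"dx":0,"dy":0,"dz":0,"rx":0,"ry":0,"rz":0.149},{"claw":60,"dx":0,"dy":0,"dz":0,"rx":0,"ry":0,"rz":0.149},{"claw":60,"dx":0,"dy":0,"dz":0,"rx":0,"ry":0,"rz":0.149},{"claw":60,"dx":0,"dy":0,"dz":0,"rx":0,"ry":0,"rz":0.149},{"claw":60,"dx":0,"dy":0,"dz":0,"rx":0,"ry":0,"rz":0.149},{"claw":60,"dx":0,"dy":0,"dz":0,"rx":0,"ry":0,"rz":0.149},{"claw":60,"dx":0,"dy":0,"dz":0,"rx":0,"ry":0,"rz":0.149}]'
python3 -m handwheel '[{"claw":60,"dx":0,"dy":0,"dz":0,"rx":0,"ry":0,"rz":0.149},{"claw":60,"dx":16,"dy":2,"dz":0,"rx":0,"ry":0,"rz":0},{"claw":60,"dx":35,"dy":5,"dz":0,"rx":0,"ry":0,"rz":0},{"claw":60,"dx":35,"dy":5,"dz":0,"rx":0,"ry":0,"rz":0},{"claw":60,"dx":35,"dy":5,"dz":0,"rx":0,"ry":0,"rz":0},{"claw":60,"dx":35,"dy":5,"dz":0,"rx":0,"ry":0,"rz":0},{"claw":60,"dx":35,"dy":4,"dz":0,"rx":0,"ry":0,"rz":0},{"claw":60,"dx":15,"dy":2.5,"dz":0,"rx":0,"ry":0,"rz":0},{"claw":60,"dx":0,"dy":0,"dz":0,"rx":0,"ry":0,"rz":0},{"claw":60,"dx":0,"dy":0,"dz":0,"rx":0,"ry":0,"rz":0}]'
```

```text
time: 5.8
tool_pos: [525.0, 21.1, 226.9]
tcp_rot: [3.141, -0.0, 1.926]
contact_force: [1.0, 0.0, -0.6]
grip_width: 60.1
time: 6.8
tool_pos: [509.9, 226.9, 226.7]
tcp_rot: [-3.141, 0.001, 1.782]
contact_force: [0.3, -0.7, 0.6]
grip_width: 60.2
```

```bash
python3 -m handwheel '[{"claw":60,"dx":0,"dy":0,"dz":30,"rx":0,"ry":0,"rz":0},{"claw":60,"dx":0,"dy":0,"dz":40,"rx":0,"ry":0,"rz":0},{"claw":60,"dx":0,"dy":0,"dz":35,"rx":0,"ry":0,"rz":0},{"claw":60,"dx":0,"dy":0,"dz":20,"rx":0,"ry":0,"rz":0},{"claw":60,"dx":0,"dy":0,"dz":12,"rx":0,"ry":0,"rz":0},{"claw":60,"dx":0,"dy":0,"dz":5,"rx":0,"ry":0,"rz":0},{"claw":60,"dx":0,"dy":0,"dz":0,"rx":0,"ry":0,"rz":0},{"claw":60,"dx":0,"dy":0,"dz":0,"rx":0,"ry":0,"rz":0}]'
python3 -m handwheel '[{"claw":20,"dx":0,"dy":0,"dz":0,"rx":0,"ry":0,"rz":0},{"claw":20,"dx":0,"dy":0,"dz":0,"rx":0,"ry":0,"rz":0},{"claw":20,"dx":0,"dy":0,"dz":0,"rx":0,"ry":0,"rz":0},{"claw":20,"dx":0,"dy":0,"dz":0,"rx":0,"ry":0,"rz":0},{"claw":20,"dx":0,"dy":0,"dz":0,"rx":0,"ry":0,"rz":0},{"claw":20,"dx":0,"dy":0,"dz":0,"rx":0,"ry":0,"rz":0}]'
python3 -m handwheel '[{"claw":0,"dx":0,"dy":0,"dz":0,"rx":0,"ry":0,"rz":0},{"claw":0,"dx":0,"dy":0,"dz":0,"rx":0,"ry":0,"rz":0},{"claw":0,"dx":0,"dy":0,"dz":0,"rx":0,"ry":0,"rz":0},{"claw":0,"dx":0,"dy":0,"dz":0,"rx":0,"ry":0,"rz":0}]'
```

```text
time: 7.6
tool_pos: [511.0, 227.0, 85.9]
tcp_rot: [3.139, -0.0, 1.78]
contact_force: [-0.2, 0.5, -0.0]
grip_width: 59.8
time: 8.2
tool_pos: [510.1, 227.1, 84.7]
tcp_rot: [3.142, -0.0, 1.781]
contact_force: [0.7, 0.0, 0.0]
grip_width: 20.7
time: 8.6
tool_pos: [513.3, 227.7, 85.0]
tcp_rot: [3.135, -0.001, 1.78]
contact_force: [10.8, 2.6, -6.6]
grip_width: 10.1
```

```bash
python3 -m handwheel '[{"claw":0,"dx":0,"dy":2,"dz":0,"rx":0,"ry":0,"rz":0},{"claw":0,"dx":0,"dy":2,"dz":0,"rx":0,"ry":0,"rz":0},{"claw":0,"dx":0,"dy":0,"dz":0,"rx":0,"ry":0,"rz":0},{"claw":0,"dx":0,"dy":0,"dz":0,"rx":0,"ry":0,"rz":0}]'
```

```text
time: 9.0
tool_pos: [513.4, 227.7, 84.4]
tcp_rot: [-3.14, -0.0, 1.781]
contact_force: [-2.0, 0.2, -0.9]
grip_width: 9.9
```

```bash
python3 -m handwheel '[{"claw":0,"dx":0,"dy":0,"dz":0,"rx":0,"ry":0,"rz":0.1},{"claw":0,"dx":0,"dy":0,"dz":0,"rx":0,"ry":0,"rz":0.1},{"claw":0,"dx":0,"dy":0,"dz":0,"rx":0,"ry":0,"rz":0.1},{"claw":0,"dx":0,"dy":0,"dz":0,"rx":0,"ry":0,"rz":0.1},{"claw":0,"dx":0,"dy":0,"dz":0,"rx":0,"ry":0,"rz":0.1},{"claw":0,"dx":0,"dy":0,"dz":0,"rx":0,"ry":0,"rz":0.1},{"claw":0,"dx":0,"dy":0,"dz":0,"rx":0,"ry":0,"rz":0.1},{"claw":0,"dx":0,"dy":0,"dz":0,"rx":0,"ry":0,"rz":0}]'
```

```text
time: 9.8
tool_pos: [513.5, 227.7, 84.4]
tcp_rot: [-3.141, 0.001, 1.08]
contact_force: [-0.9, -0.4, -2.4]
grip_width: 9.8
```

```bash
python3 -m handwheel '[{"claw":0,"dx":0,"dy":0,"dz":0,"rx":0,"ry":0,"rz":0.1},{"claw":0,"dx":0,"dy":0,"dz":0,"rx":0,"ry":0,"rz":0.1},{"claw":0,"dx":0,"dy":0,"dz":0,"rx":0,"ry":0,"rz":0.1},{"claw":0,"dx":0,"dy":0,"dz":0,"rx":0,"ry":0,"rz":0.1},{"claw":0,"dx":0,"dy":0,"dz":0,"rx":0,"ry":0,"rz":0.1},{"claw":0,"dx":0,"dy":0,"dz":0,"rx":0,"ry":0,"rz":0.1},{"claw":0,"dx":0,"dy":0,"dz":0,"rx":0,"ry":0,"rz":0.1},{"claw":0,"dx":0,"dy":0,"dz":0,"rx":0,"ry":0,"rz":0.1},{"claw":0,"dx":0,"dy":0,"dz":0,"rx":0,"ry":0,"rz":0},{"claw":0,"dx":0,"dy":0,"dz":0,"rx":0,"ry":0,"rz":0}]'
python3 -m handwheel '[{"claw":0,"dx":0,"dy":0,"dz":1,"rx":0,"ry":0,"rz":0},{"claw":0,"dx":0,"dy":0,"dz":1,"rx":0,"ry":0,"rz":0},{"claw":0,"dx":0,"dy":0,"dz":1,"rx":0,"ry":0,"rz":0},{"claw":0,"dx":0,"dy":0,"dz":0,"rx":0,"ry":0,"rz":0},{"claw":0,"dx":0,"dy":0,"dz":0,"rx":0,"ry":0,"rz":0}]'
```

```text
time: 10.8
tool_pos: [513.7, 227.6, 84.5]
tcp_rot: [3.141, 0.001, 0.285]
contact_force: [-0.4, -0.8, -1.3]
grip_width: 9.7
time: 11.3
tool_pos: [513.4, 227.5, 82.3]
tcp_rot: [3.141, 0.001, 0.283]
contact_force: [-5.6, -3.0, 6.4]
grip_width: 9.7
```

```bash
for i in 1 2; do python3 -m handwheel '[{"claw":0,"dx":0,"dy":0,"dz":1,"rx":0,"ry":0,"rz":0},{"claw":0,"dx":0,"dy":0,"dz":1,"rx":0,"ry":0,"rz":0},{"claw":0,"dx":0,"dy":0,"dz":0,"rx":0,"ry":0,"rz":0},{"claw":0,"dx":0,"dy":0,"dz":0,"rx":0,"ry":0,"rz":0}]'; done
```

```text
time: 11.7
tool_pos: [513.2, 227.5, 80.7]
tcp_rot: [3.141, 0.001, 0.283]
contact_force: [-8.5, -4.0, 10.1]
grip_width: 9.9
time: 12.1
tool_pos: [513.1, 227.4, 79.3]
tcp_rot: [3.141, 0.001, 0.283]
contact_force: [-10.2, -4.7, 15.0]
grip_width: 9.7
```

```bash
python3 -m handwheel '[{"claw":0,"dx":-1,"dy":0,"dz":1,"rx":0,"ry":0,"rz":0},{"claw":0,"dx":-1,"dy":0,"dz":0,"rx":0,"ry":0,"rz":0},{"claw":0,"dx":0,"dy":0,"dz":0,"rx":0,"ry":0,"rz":0},{"claw":0,"dx":0,"dy":0,"dz":0,"rx":0,"ry":0,"rz":0}]';  python3 -m handwheel '[{"claw":0,"dx":0,"dy":0,"dz":1,"rx":0,"ry":0,"rz":0},{"claw":0,"dx":0,"dy":0,"dz":0,"rx":0,"ry":0,"rz":0},{"claw":0,"dx":0,"dy":0,"dz":0,"rx":0,"ry":0,"rz":0}]'
```

```text
time: 12.5
tool_pos: [513.1, 227.4, 79.3]
tcp_rot: [3.141, -0.004, 0.283]
contact_force: [-7.2, -3.4, 16.2]
grip_width: 9.4
time: 12.8
tool_pos: [513.1, 227.5, 79.2]
tcp_rot: [3.141, -0.004, 0.283]
contact_force: [-9.7, -4.8, 23.8]
grip_width: 9.7
```

```bash
python3 -m handwheel '[{"claw":0,"dx":0,"dy":0,"dz":-0.5,"rx":0,"ry":0,"rz":0},{"claw":0,"dx":0,"dy":0,"dz":0,"rx":0,"ry":0,"rz":0},{"claw":0,"dx":0,"dy":0,"dz":0,"rx":0,"ry":0,"rz":0}]'
python3 - <<'E'
from h import *
cs=cams()
v=np.zeros((480,800,3),np.uint8)
for i,(n,x,y) in enumerate((("scene",285,150),("top",280,145))):
    f=cs[n]["frame"][:,:,::-1];cv2.imwrite(f"pics/{n}2.png",f)
    g=cv2.imread("pics/scene1.png") if i else f
    x,y=285,150
    v[:480,i*400:(i+1)*400]=cv2.resize(g[y:y+120,x:x+100],(400,480),interpolation=cv2.INTER_CUBIC)
cv2.imwrite("pics/z2.png",cv2.convertScaleAbs(v,alpha=1.5))
E
```

```text
time: 13.1
tool_pos: [513.1, 227.4, 79.3]
tcp_rot: [3.141, -0.004, 0.283]
contact_force: [-8.4, -4.7, 19.0]
grip_width: 9.9
```

View pics/z2.png

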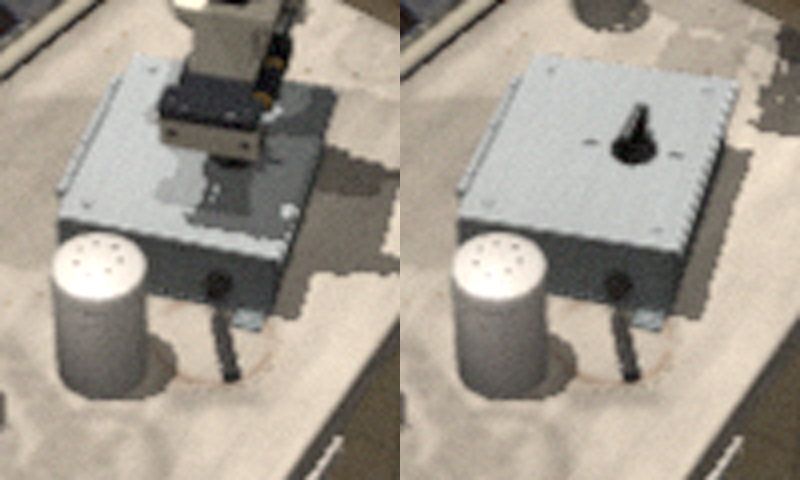

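The left panel (now) shows the gripper holding the wing, the cover flat on the box and the bystanders unmoved. To tell home from blocked, I'll measure how far the front edge dropped against the earlier frame on the right.

Run:
```python
from h import *
a=cv2.imread("pics/scene1.png",0).astype(float);b=cv2.imread("pics/scene2.png",0).astype(float)
def edge(g,c):
    p=g[195:222,c];h=(p[:8].mean()*0+ (p.max()+p.min())/2);i=next(k for k in range(len(p)-1) if p[k]>=h>p[k+1]);return 195+i+(p[i]-h)/(p[i]-p[i+1])
for c in range(304,356,3):
    try:print(c,round(edge(a,c),2),round(edge(b,c),2),round(edge(b,c)-edge(a,c),2))
    except StopIteration:print(c,"-")
# predicted shift, left edge of cover, 0.044->x
v=bot.capture("scene");ex=np.array([.9616,.2745,0]);ey=np.array([-.2745,.9616,0]);H=np.array([622,254.5,64.])
for r in(60,100,140,170):
    q=lambda t:proj(v,H+103*ey-r*np.cos(t)*ex+r*np.sin(t)*np.array([0,0,1]))
    print(r,q(.044).round(1),(q(0.)-q(.044)).round(2),(q(.03)-q(.044)).round(2))
```

```text
304 203.79 204.07 0.28
307 204.58 204.69 0.11
310 204.78 205.44 0.65
313 205.56 205.56 0.01
316 206.01 206.78 0.77
319 206.87 207.32 0.45
322 207.16 208.12 0.96
325 207.97 208.79 0.82
328 208.14 209.19 1.06
331 208.9 210.21 1.31
334 209.23 200.47 -8.76
337 210.05 199.08 -10.97
340 210.34 212.22 1.89
343 210.85 212.27 1.43
346 211.14 213.14 1.99
349 211.6 213.46 1.87
352 212.18 214.21 2.04
355 211.43 204.45 -6.98
60 [318.2 206.6] [0.03 0.63] [0.01 0.2 ]
100 [331.  208.6] [0.03 1.06] [0.02 0.34]
140 [344.  210.6] [-0.    1.49] [0.01 0.48]
170 [353.9 212.1] [-0.04  1.81] [0.   0.58]
```

The edge dropped 1.9–2.0 px at the front. That matches fully home, predicted 1.8 px, and not blocked at 0.03, predicted 0.6 px. I'm handing in.

```bash
python3 -c "
from plant import bot
o=bot.get_obs();print(o['time'],o['tool_pos'],o['contact_force'],o['dq'].round(3));print(bot.close_job())"
```

```text
13.25 [513.0662562  227.43314736  79.24006853] [-8.1882539  -4.03796148 20.3221599 ] [ 0.    -0.     0.    -0.003 -0.     0.002]
the job is handed in; nothing more can be done
None
```

I swung the cover down onto the seal with closed fingers, then gripped the fastener wing and turned it about 1.5 rad clockwise into line with the marks. I then pressed the cover home and handed the job in at 13.25 s, still holding it; `close_job()` reports no verdict.

**Last checks:**
- **Push:** it was steady at about 20 N downward, and the arm was still. About 9 N of side force was left on the tool, pushing it toward the front of the box, and I did not fully relieve it.
- **Cover:** it stopped hard after 5.2 mm of travel at the fastener, where 5.1 mm was expected. The front edge in the picture dropped 1.9–2.0 px; fully home predicts about 1.8 and blocked about 0.6.
- **Fastener:** the tool yaw was 0.283, against 0.273–0.282 measured for the marks, so the wing should be well within tolerance. The gripper hid the wing, so I could not check this in the picture.
- **Bystanders:** the dredger and the clip look unmoved in the last picture. I didn't re-check the tape or the cup, but the tool passed high over everything except the cover.

Two edge rows in the shadowed part of that picture gave meaningless jumps, and I ignored them. The two cameras disagreed by about 4 mm on the fastener's position; centring the grip by force took out the part across the wing.

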